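# Hang the measuring cups on their hook, largest first

## Robot

A 7-joint arm with a two-finger parallel gripper is mounted at the origin on a cart in front of the work surface, level with it; the furniture and walls round the work are solid. World frame = base frame: x ahead of the robot, y to its left, z up, the work surface at z = 0. Lengths are in m, angles in rad, forces in N, time in s.
With the tool pointing down it reaches from about 0.35 to 0.9 m from the base axis. Payload 8.1 kg.
Tool frame: the origin (TCP) lies at the very end of the fingers, on their centre line; the grasp point (between the pads) lies 19 mm behind it; z points along the fingers, x is the direction in which the jaws open and shut, and the axes are right-handed (so a half turn about z gives the same grasp; the last joint's range is limited). The gripper opens to 92 mm and grips with 3 to 60 N. Pads are 19 mm wide; open, the fingers measure 130 mm over their backs; the gripper's body (75 mm by 190 mm) begins 47 mm behind the grasp point.
Start: joints at [-1.396, 0.434, 0.025, 1.573, -0.012, 1.134, -0.075], TCP at [0.171, 0.601, 0.227] pointing down, gripper open.
Joint ranges: [-2.62, 2.62], [-0.44, 2.09], [-1.27, 1.32], [0.08, 2.57], [-1.32, 4.46], [0.12, 2], [-2.74, 2.74]. Speed limits (rad/s): [2.22, 2.22, 3.01, 3.01, 3.14, 3.14, 3.14].

## Interface

Orientations are given as a rotation vector (axis times angle).
In Python, from cell import status, viewer, arm gives the robot as it stands.
- The arm moves only by the tool jog_arm, never from a script. Its argument "commands" is text: rows parted by semicolons, each of 7 numbers parted by spaces: the closure, from -1 (fully open) to 1 (shut), then the shift along the world's x, y, z normalised to -1 to 1, where 1 is 0.3 m, then the turn, a rotation vector about the world's x, y, z normalised to -1 to 1, where 1 is 2 pi rad. In form: jaw dx dy dz wx wy wz; .... A call has exactly 5 rows; each row shifts and turns the commanded pose from where the row before left it; what a row does not reach is not made up. A row lasts 1/10 s, in which the tool goes at most 50 mm and 8.59 degrees, less where a joint would pass 70% of its speed; a pose out of reach is approached as far as the arm can. A call with a number of a shift or a turn outside -1 to 1 is refused whole. A call with a gripper value outside its range is refused whole. The fingers move at their own pace and stop on an object; "force" is the grip in N (left out, the last holds). Time passes only in rows, so rows that do not move let the fingers close, or fill a call up. It gives the time, the measured TCP pose, the force and the opening at its end, in the units of the state.
- status.observe(): the state, without advancing time (a new reading comes with each control period).
- viewer.get_image(name): name is "side" or "top" or "wrist"; returns a dict with "pixels" (420x560x3 uint8, red, green, blue), "z_map" (420x560 float32, m along the optical axis (not along the pixel's ray), 0 where there is no reading), "camera_matrix" (3x3 intrinsics, pixels), "k1" (the pictures are not rectified: a ray, as slopes to the right and down, at radius r is drawn at 1 + k1 r^2 times it, then the intrinsics apply), "R" (3x3) and "t" (3): a world point X has camera coordinates R X + t. Camera axes: x right, y down, z forward; pixel columns grow to the right and rows downward; lengths in m; the calibration is good to about 2 mm. A picture is of the moment at which its call begins.
- arm.sign_off(): hands the job in, once; it reports no verdict.
The state is a dict: "clock": time; "joints": joint angles; "dq": joint speeds; "joint_efforts": joint torques, N m; "position": TCP position; "ee_rot": TCP orientation; "force": force on the tool from outside, world axes, zero at the start; "ft_torque": the same for the moment, N m; "width": opening from 0.0 (shut) to 1.0 (fully open).
Only numpy, scipy, OpenCV 4.12 (cv2) and the standard library are available. Lean on these libraries where they do the work, as an engineer would, in place of code of your own. Each camera call takes 0.05 s, during which the arm holds its last target. There are 200 camera calls.

## Task

Put the three steel measuring cups away on their stand: thread the eyes of their handles down over the upturned hook, the large cup first, then the medium one inside it, then the small one inside that, each fully down. The hook's tip is bent over to one side or the other, so feel for it (or look): never press hard on the stand or the hook, set the cups down gently, and leave the drinking glass and the red timer where they stand.

Things in the scene. Friction and masses are not known exactly. Their poses are not given: they have to be found in the camera images.
- stand: fixed stand for the cups: pale wooden plate 205 x 100 x 8 mm with a steel hook. Origin: on the worktop right under the hook's pin; z up. The plate reaches from 160 mm on the -x side (where the cups rest on it, handles towards the hook) to 45 mm on the +x side, where a column at x = 31 mm carries the hook's arm, 34 mm high.
- hook_pivot (a point): the kink in the hook's upturned pin, 60 mm above the worktop; axes as the stand's. The pin is steel, 6 mm thick, upright below the kink; above it a straight, flat-ended length of 32 mm leans up to 0.45 rad from upright in the stand's x-z plane, to +x or -x. The lean varies, is NOT in the readings, and is held stiffly (do not bend it). Seat cups with the eye on the pin and the cup on the -x side.
- cup_large: the largest of 3 steel measuring cups, about 90 g: outer radius 50 mm at rim, 40 at foot, 40 mm high, wall 3, floor 4. Origin: centre of underside, z up. Flat handle from the rim along +x, 12 mm wide, 5 thick, top level with the rim, ending in an eye 100 mm from the cup's axis. Home: on the stand's plate, origin 8 mm above the worktop.
- cup_medium: the middle one of 3 steel measuring cups, about 70 g: outer radius 37 mm at rim, 27 at foot, 43 mm high, wall 3, floor 4. Origin: centre of underside, z up. Flat handle from the rim along +x, 16 mm wide, 5 thick, top level with the rim, ending in an eye 100 mm from the cup's axis. Home: on the large cup's floor, origin 12 mm above the worktop.
- cup_small: the smallest of 3 steel measuring cups, about 60 g: outer radius 25 mm at rim, 15 at foot, 46 mm high, wall 3, floor 4. Origin: centre of underside, z up. Flat handle from the rim along +x, 20 mm wide, 5 thick, top level with the rim, ending in an eye 100 mm from the cup's axis. Home: on the medium cup's floor, origin 16 mm above the worktop.
- cup_large_eye (a point): centre of the eye in the large cup's handle, at mid-thickness: a flat ring 22 mm outside, 10 mm hole, 5 mm thick
- cup_medium_eye (a point): centre of the eye in the medium cup's handle, at mid-thickness: a flat ring 22 mm outside, 10 mm hole, 5 mm thick
- cup_small_eye (a point): centre of the eye in the small cup's handle, at mid-thickness: a flat ring 22 mm outside, 10 mm hole, 5 mm thick
- glass: clear drinking glass, 80 mm across and 88 mm high, loose; origin under its centre. To be left alone.
- timer: red and white round kitchen timer, 62 mm across and 45 mm high, loose; origin under its centre. To be left alone.
Things that resemble listed ones, but are neither listed nor needed, are in the scene too. What is shaped like the cup_large but yellow is not meant.

How it is judged:
On the way, in this order (a step that is already met when the one before it is completed fails the run):
1. the large cup hangs on the hook: eye threaded and fully down, cup level at its nested height (horizontal distance between cup_large_eye and hook_pivot below 0.006 m and z of cup_large in the frame of stand between 0.005 and 0.011 m and angle between cup_large's own z axis and vertical below 0.07 rad), for 0.2 s.
2. the medium cup hangs on the hook: eye threaded and fully down, cup level at its nested height (horizontal distance between cup_medium_eye and hook_pivot below 0.006 m and z of cup_medium in the frame of stand between 0.009 and 0.015 m and angle between cup_medium's own z axis and vertical below 0.07 rad), for 0.2 s.
3. the small cup hangs on the hook: eye threaded and fully down, cup level at its nested height (horizontal distance between cup_small_eye and hook_pivot below 0.006 m and z of cup_small in the frame of stand between 0.013 and 0.019 m and angle between cup_small's own z axis and vertical below 0.07 rad), for 0.2 s.
At the end, for the whole second after the job is handed in: all three cups are threaded on the hook (eye within 6 mm of the pin's kink, seen from above) and nested large, medium, small from the outside in: their undersides 8, 12 and 16 mm (each +-3 mm) above the stand's underside, tilted less than 0.07 rad, at rest and let go (all of step 1 and all of step 2 and all of step 3 and linear speed of each of cup_large, cup_medium, cup_small below 0.02 m/s and contact force between each of cup_large, cup_medium, cup_small and the fingers below 0.05 N); the robot touches nothing.
It fails at once if the stand or its hook is pressed or struck with more than 30 N (contact force between stand and anything else above 30 N).
It fails at once if the drinking glass is shifted by more than 20 mm or tipped (distance of glass from where it was at the start of the episode above 0.02 m or angle between glass's own z axis and vertical above 0.3 rad).
It fails at once if the timer is shifted by more than 20 mm or tipped (distance of timer from where it was at the start of the episode above 0.02 m or angle between timer's own z axis and vertical above 0.3 rad).
It also fails if it takes over 72 s, if anything falls off the work surface, if the arm or the gripper's body presses on something with over 40 N, if the wrist force passes 120 N, or if a joint passes its speed limit or range.

## Working session

There is one attempt and no reset: what is moved stays moved. The work goes in short steps, Python scripts to look and compute and a tool call to move; the robot and the scene stay as the last step left them, time stands still between calls to the robot, and variables do not carry over. Pictures are saved under pics/ and viewed, about 8 in all and at most 12, crops included, and the job is handed in when it is done.

Besides the shell and the picture viewer there is one more tool, called as name(argument=value, ...) on one line, values as JSON. jog_arm: Moves the arm, as the interface text tells. Scaled input: -1 to 1 covers 0.3 m each way for a shift and 2 pi rad each way for a turn. Its arguments: {"type":"object","properties":{"commands":{"type":"string"},"force":{"type":"number"}},"required":["commands"]}

```bash
ls; mkdir -p pics; cat > h.py <<'E'
import numpy as np, cv2, pickle
from cell import status, viewer, arm
def grab(n,save=None):
    im=viewer.get_image(n)
    if save:
        cv2.imwrite(f'pics/{save}.png',cv2.cvtColor(im['pixels'],cv2.COLOR_RGB2BGR)); pickle.dump(im,open(f'pics/{save}.pkl','wb'))
    return im
def load(s): return pickle.load(open(f'pics/{s}.pkl','rb'))
def cloud(im):
    """world xyz per pixel (420x560x3), nan where no depth"""
    K=np.array(im['camera_matrix']);z=im['z_map'].astype(float)
    v,u=np.mgrid[0:z.shape[0],0:z.shape[1]]
    dx=(u-K[0,2])/K[0,0];dy=(v-K[1,2])/K[1,1];k=im['k1']
    x,y=dx.copy(),dy.copy()
    for _ in range(20):
        s=1+k*(x*x+y*y);x=dx/s;y=dy/s
    z=np.where(z>0,z,np.nan)
    return (np.stack([x*z,y*z,z],-1)-np.array(im['t']))@np.array(im['R'])
def proj(im,X):
    c=np.atleast_2d(X)@np.array(im['R']).T+np.array(im['t']);s=c[:,:2]/c[:,2:]
    s=s*(1+im['k1']*(s**2).sum(1,keepdims=True));K=np.array(im['camera_matrix'])
    return s*[K[0,0],K[1,1]]+[K[0,2],K[1,2]]
E
python3 - <<'E'
from h import *
s=status.observe();print({k:np.round(v,3) for k,v in s.items()})
a=grab('top','top0');b=grab('side','side0')
for m in(a,b):
    R=np.array(m['R']);print(-R.T@np.array(m['t']),R[2],m['camera_matrix'][0][0],m['k1'])
cv2.imwrite('pics/both.png',cv2.resize(np.hstack([cv2.imread('pics/top0.png'),]),None,fx=1.4,fy=1.4))
E
```

```text
pics
{'clock': np.float64(0.0), 'joints': array([-1.396,  0.435,  0.025,  1.574, -0.012,  1.134, -0.075]), 'dq': array([ 0.001, -0.001, -0.   ,  0.001, -0.001,  0.001,  0.   ]), 'joint_efforts': array([-0.0000e+00, -6.6784e+01,  9.8500e-01, -3.1446e+01, -6.0000e-02,
        4.3000e-02,  0.0000e+00]), 'position': array([0.171, 0.601, 0.226]), 'ee_rot': array([ 2.507e+00,  1.892e+00, -2.000e-03]), 'force': array([0.189, 0.73 , 0.475]), 'ft_torque': array([ 0.018, -0.022,  0.017]), 'width': np.float64(1.002)}
[ 0.31284408 -0.1352258   1.28611463] [ 0.19985664 -0.00951069 -0.97977899] 418.0333121358488 0.020532775697284372
[-0.22474677 -1.2422921   1.08791626] [ 0.47455353  0.64644292 -0.59741986] 468.4217222670283 -0.146941447178927
```

View pics/both.png

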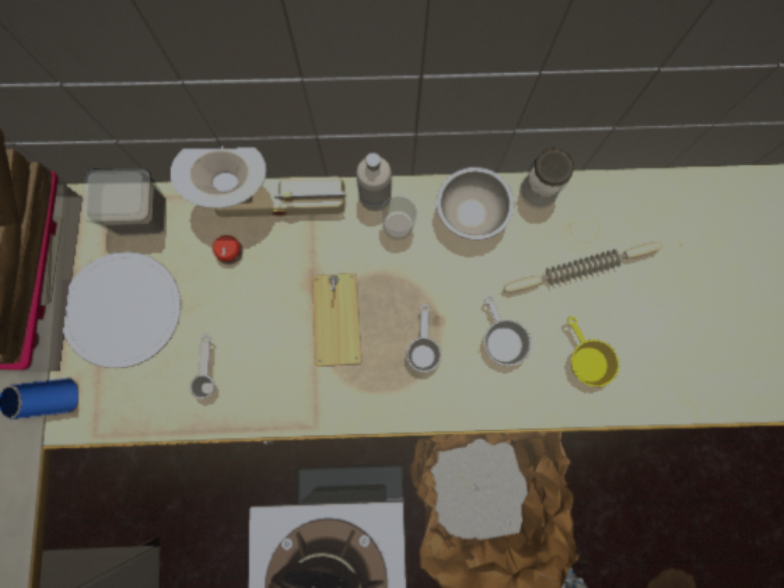

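View pics/side0.png

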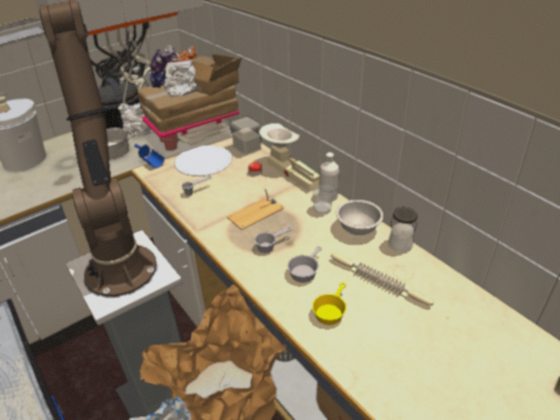

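```bash
python3 - <<'E'
from h import *
for n in('top0','side0'):
    m=load(n);print(n,np.round(proj(m,[[0,0,0],[.171,.601,.226],[.5,0,0],[.5,.3,0]])))
m=load('top0');C=cloud(m)
f=1/1.4
for name,(u,v) in dict(stand=(337,320),hook=(334,281),med=(423,356),medeye=(425,311),large=(507,343),largeeye=(490,301),small=(203,388),smalleye=(207,341),glass=(398,218),timer=(227,248)).items():
    u,v=int(u*f),int(v*f);print(name,u,v,np.round(C[v,u],3))
# crops
im=cv2.imread('pics/top0.png')
a=cv2.resize(im[180:270,215:315],None,fx=4,fy=4,interpolation=3)
b=cv2.resize(im[205:275,340:390],None,fx=5,fy=5,interpolation=3)
c=cv2.resize(im[230:295,125:165],None,fx=5,fy=5,interpolation=3)
H=max(x.shape[0] for x in(a,b,c))
cv2.imwrite('pics/crop.png',np.hstack([cv2.copyMakeBorder(x,0,H-x.shape[0],0,2,0) for x in(a,b,c)]))
E
```

```text
top0 [[234. 416.]
 [-31. 374.]
 [232. 242.]
 [135. 245.]]
side0 [[121. 270.]
 [ 94. 132.]
 [243. 214.]
 [204. 180.]]
stand 240 228 [ 0.54  -0.025  0.01 ]
hook 238 200 [ 0.625 -0.022  0.03 ]
med 302 254 [ 0.454 -0.214  0.003]
medeye 303 222 [ 0.546 -0.219  0.046]
large 362 245 [ 0.476 -0.401  0.003]
largeeye 350 215 [ 0.573 -0.371 -0.004]
small 145 277 [0.4   0.265 0.003]
smalleye 147 243 [0.504 0.262 0.003]
glass 284 155 [ 0.773 -0.17   0.013]
timer 162 177 [0.702 0.21  0.043]
```

View pics/crop.png

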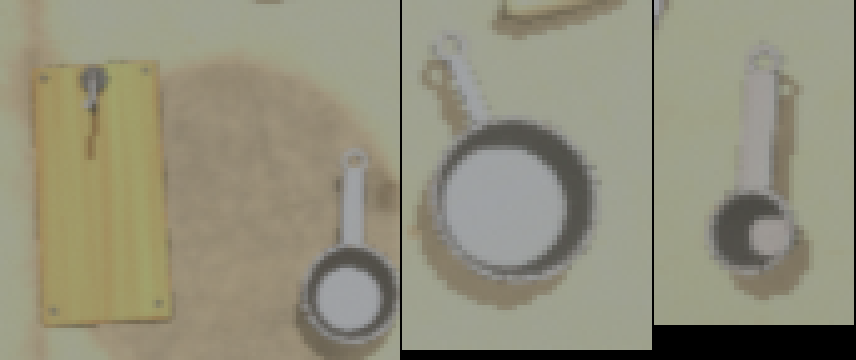

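jog_arm(commands="-1 .06 -.135 .03 0 0 .003;-1 .06 -.135 .03 0 0 .003;-1 .06 -.135 .03 0 0 .003;-1 .06 -.135 .03 0 0 .003;-1 .06 -.135 .03 0 0 .003")

```text
clock: 0.6
position: [0.2618, 0.3966, 0.2718]
ee_rot: [2.415, 2.009, -0.001]
force: [1.2, -0.2, 0.4]
width: 1.002
```

jog_arm(commands="-1 .06 -.135 .03 0 0 .003;-1 .06 -.135 .03 0 0 .003;-1 .06 -.135 .03 0 0 .003;-1 .06 -.135 .03 0 0 .003;-1 .06 -.135 .03 0 0 .003")

```text
clock: 1.1
position: [0.3516, 0.1941, 0.317]
ee_rot: [-2.317, -2.121, -0.0]
force: [0.8, 1.3, -0.1]
width: 1.004
```

jog_arm(commands="-1 .06 -.135 .0 0 0 .003;-1 .06 -.135 .0 0 0 .003;-1 .06 -.135 .0 0 0 .003;-1 .06 -.135 .0 0 0 .003;-1 .06 -.135 .0 0 0 .003")

```text
clock: 1.6
position: [0.4416, -0.0082, 0.3168]
ee_rot: [-2.215, -2.228, -0.001]
force: [1.8, 0.8, 0.2]
width: 0.997
```

```bash
python3 - <<'E'
from h import *
s=status.observe();print({k:np.round(v,3) for k,v in s.items()})
a=grab('wrist','w1');R=np.array(a['R']);print(R,-R.T@np.array(a['t']),a['camera_matrix'],a['k1'])
E
```

```text
{'clock': np.float64(1.6), 'joints': array([-0.624,  0.037,  0.553,  1.879, -0.021,  1.231,  1.512]), 'dq': array([ 5.810e-01,  3.480e-01,  6.000e-01, -2.940e-01, -1.960e-01,
       -1.000e-03,  1.428e+00]), 'joint_efforts': array([ -3.633, -35.147,  -0.326, -30.706,   0.762,   0.445,  -3.073]), 'position': array([ 0.442, -0.008,  0.317]), 'ee_rot': array([-2.215e+00, -2.228e+00, -1.000e-03]), 'force': array([1.85 , 0.765, 0.232]), 'ft_torque': array([ 0.059, -0.011, -0.013]), 'width': np.float64(0.997)}
[[-6.44982197e-03  9.99978745e-01  9.54082045e-04]
 [ 9.69432174e-01  6.01877026e-03  2.45285617e-01]
 [ 2.45274661e-01  2.50696639e-03 -9.69450388e-01]] [ 0.37627263 -0.01026137  0.47515195] [[331.72024104   0.         277.93339031]
 [  0.         331.72024104 206.81524335]
 [  0.           0.           1.        ]] -0.03347959781034245
```

View pics/w1.png

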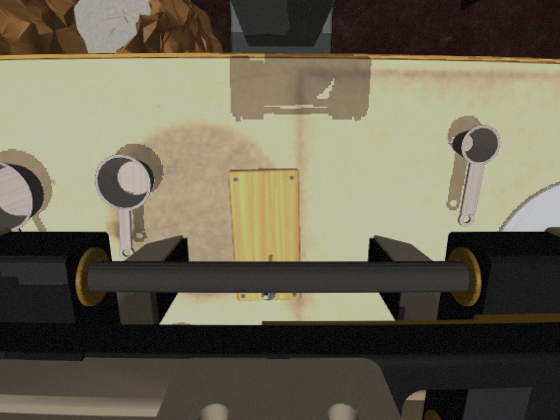

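```bash
cat >> h.py <<'E'
def ray(im,uv,zp):
    """pixels -> world points on the plane z=zp"""
    uv=np.atleast_2d(np.array(uv,float));K=np.array(im['camera_matrix'])
    d=(uv-[K[0,2],K[1,2]])/[K[0,0],K[1,1]];x=d.copy()
    for _ in range(20): x=d/(1+im['k1']*(x**2).sum(1,keepdims=True))
    R=np.array(im['R']);w=np.c_[x,np.ones(len(x))]@R;c=-R.T@np.array(im['t'])
    return c+w*((zp-c[2])/w[:,2])[:,None]
def yaw(s): 
    x=cv2.Rodrigues(np.array(s['ee_rot']))[0][:,0];return np.degrees(np.arctan2(x[1],x[0]))
E
python3 - <<'E'
from h import *
m=load('top0')
for n,e,c,z in(('L',(350,213.4),(362.6,244.8),.04),('M',(303.8,219.3),(302.3,253.5),.043),('S',(147,241.5),(144.8,276.2),.046)):
    E=ray(m,e,z-.0025)[0];C=ray(m,c,z)[0];d=E-C;print(n,E.round(3),C.round(3),np.hypot(*d[:2]).round(3),np.degrees(np.arctan2(d[1],d[0])).round(1))
w=load('w1');print('w1 plate corners',ray(w,[(230.5,171),(299,170),(238,300),(299,299)],.008).round(3))
print('w1 M',ray(w,[(124,181)],.043),ray(w,[(127,253)],.04),'S',ray(w,[(475,143)],.046),ray(w,[(466,219)],.043))
print(yaw(status.observe()))
E
```

```text
L [ 0.57  -0.364  0.038] [ 0.472 -0.395  0.04 ] 0.103 17.5
M [ 0.556 -0.222  0.04 ] [ 0.451 -0.213  0.043] 0.105 -5.1
S [0.502 0.25  0.044] [0.399 0.252 0.046] 0.103 -1.3
w1 plate corners [[ 0.443 -0.077  0.008]
 [ 0.441  0.02   0.008]
 [ 0.646 -0.071  0.008]
 [ 0.643  0.025  0.008]]
w1 M [[ 0.45153971 -0.21364727  0.043     ]] [[ 0.55501413 -0.22199232  0.04      ]] S [[0.39837359 0.24446447 0.046     ]] [[0.5012564  0.24908393 0.043     ]]
90.05317500682742
```

jog_arm(commands="-1 .015 -.061 -.02 0 0 -.0226;-1 .015 -.061 -.02 0 0 -.0226;-1 .015 -.061 -.02 0 0 -.0226;-1 .015 -.061 -.02 0 0 -.0226;-1 .015 -.061 -.02 0 0 -.0226")

```text
clock: 2.15
position: [0.4638, -0.0986, 0.2863]
ee_rot: [-2.855, -1.309, 0.0]
force: [-0.1, -0.3, 0.4]
width: 1.002
```

jog_arm(commands="-1 .015 -.061 -.02 0 0 -.0226;-1 .015 -.061 -.02 0 0 -.0226;-1 .015 -.061 -.02 0 0 -.0226;-1 .015 -.061 -.02 0 0 -.0226;-1 .015 -.061 -.02 0 0 -.0226")

```text
clock: 2.65
position: [0.4864, -0.19, 0.2563]
ee_rot: [-3.133, -0.235, 0.001]
force: [-0.1, -0.2, -0.2]
width: 0.999
```

jog_arm(commands="-1 .015 -.061 -.02 0 0 -.0226;-1 .015 -.061 -.02 0 0 -.0226;-1 .015 -.061 -.02 0 0 -.0226;-1 .015 -.061 -.02 0 0 -.0226;-1 .015 -.061 -.02 0 0 -.0226")

```text
clock: 3.15
position: [0.509, -0.2813, 0.2262]
ee_rot: [-3.019, 0.868, 0.001]
force: [0.6, 0.9, -0.7]
width: 1.001
```

jog_arm(commands="-1 .015 -.061 -.02 0 0 -.0226;-1 .015 -.061 -.02 0 0 -.0226;-1 .015 -.061 -.02 0 0 -.0226;-1 .015 -.061 -.02 0 0 -.0226;-1 0 0 0 0 0 -.022")

```text
clock: 3.65
position: [0.5263, -0.3561, 0.2016]
ee_rot: [2.529, -1.86, -0.001]
force: [-0.7, 0.8, 0.6]
width: 0.998
```

```bash
python3 - <<'E'
from h import *
a=grab('wrist','w2');s=status.observe();print(s['joints'].round(2),s['position'].round(4),yaw(s),s['force'].round(2))
E
```

```text
[-0.15  0.69  1.12  1.63 -0.65  1.24 -0.17] [ 0.5265 -0.3549  0.2016] -73.08711028858605 [-0.78  1.46 -0.67]
```

View pics/w2.png

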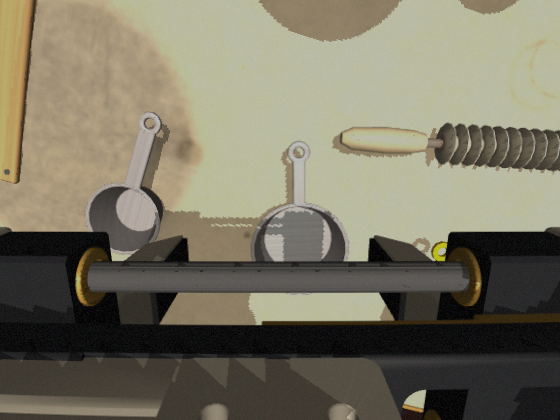

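```bash
python3 - <<'E'
from h import *
w=load('w2');C=cloud(w)
E=ray(w,(298.2,152),.04)[0];H=ray(w,(299.3,198),.04)[0];d=H-E
print('L eye',E,'hand',H,'dir',np.degrees(np.arctan2(-d[1],-d[0])))
E2=ray(w,(150.5,122.5),.043)[0];H2=ray(w,(136,180),.043)[0];d=E2-H2;print('M eye',E2,np.degrees(np.arctan2(d[1],d[0])))
# handle depth check + rim fit
print('handle z',C[180,297:302,2],'eye ring z', np.nanmax(C[140:165,285:312,2]))
t=np.array([-1,0]);
# refine: pixels brighter high z
mask=(C[...,2]>.028)&(C[...,2]<.06)&(np.hypot(C[...,0]-E[0],C[...,1]-E[1])<.06)
P=C[mask][:,:2];m=P.mean(0);u,s,v=np.linalg.svd(P-m);print('n',len(P),m,'axis',np.degrees(np.arctan2(*v[0][::-1])), 'far end',(P-m)@v[0]@np.array(1) if 0 else ((P-m)@v[0]).min().round(4),((P-m)@v[0]).max().round(4))
E
```

```text
L eye [ 0.56904167 -0.36455988  0.04      ] hand [ 0.52655775 -0.37966908  0.04      ] dir 19.5776933762108
M eye [ 0.55434563 -0.22439871  0.043     ] -2.0935266972771216
handle z [0.04022992 0.04000482 0.03985177 0.04030252 0.04011028] eye ring z 0.04228869701362294
n 1191 [ 0.5545092 -0.3784134] axis 159.2641148862548 far end -0.0592 0.048
```

jog_arm(commands="-1 .008 -.025 -.13 0 0 .0056;-1 .007 -.025 -.13 0 0 0;-1 .007 -.024 -.13 0 0 0;-1 0 0 -.13 0 0 0;-1 0 0 -.07 0 0 0", force=30)

```text
clock: 4.2
position: [0.5324, -0.3746, 0.0222]
ee_rot: [-2.573, 1.802, 0.007]
force: [0.1, 0.2, 0.1]
width: 1.002
```

jog_arm(commands="0.3 0 0 0 0 0 0;1 0 0 0 0 0 0;1 0 0 0 0 0 0;1 0 0 0 0 0 0;1 0 0 0 0 0 0", force=30)

```text
clock: 4.7
position: [0.5342, -0.3766, 0.0269]
ee_rot: [-2.57, 1.806, -0.003]
force: [-0.2, -0.3, 0.6]
width: 0.613
```

jog_arm(commands="1 0 0 0 0 0 0;1 0 0 0 0 0 0;1 0 0 0 0 0 0;1 0 0 0 0 0 0;1 0 0 0 0 0 0")

```text
clock: 5.2
position: [0.5335, -0.3763, 0.0257]
ee_rot: [2.57, -1.807, -0.0]
force: [0.3, 0.0, 0.0]
width: 0.181
```

jog_arm(commands="1 0 0 0 0 0 0;1 0 0 0 0 0 0;1 0 0 0 0 0 0;1 0 0 0 0 0 0;1 0 0 0 0 0 0")

```text
clock: 5.7
position: [0.5335, -0.3764, 0.0257]
ee_rot: [2.57, -1.807, -0.0]
force: [0.4, -0.3, -0.8]
width: 0.121
```

jog_arm(commands="1 0 0 .05 0 0 0;1 0 0 .1 0 0 0;1 0 0 .12 0 0 0;1 0 0 .11 0 0 0;1 .013 .08 0 0 0 -.006")

```text
clock: 6.2
position: [0.5372, -0.3581, 0.1463]
ee_rot: [2.529, -1.86, 0.015]
force: [0.6, -1.5, -1.1]
width: 0.127
```

jog_arm(commands="1 .013 .14 0 0 0 -.006;1 .013 .14 0 0 0 -.006;1 .013 .14 0 0 0 -.006;1 .013 .14 0 0 0 -.006;1 .013 .14 0 0 0 -.006")

```text
clock: 6.7
position: [0.557, -0.1407, 0.1408]
ee_rot: [-2.347, 2.087, -0.001]
force: [0.8, 0.9, -2.2]
width: 0.124
```

jog_arm(commands="1 .013 .14 0 0 0 -.006;1 .01 .14 0 0 0 -.006;1 0 .11 0 0 0 -.004;1 0 0 0 0 0 0;1 0 0 0 0 0 0")

```text
clock: 7.2
position: [0.5639, -0.0246, 0.1405]
ee_rot: [-2.244, 2.198, -0.001]
force: [0.1, -0.6, -0.4]
width: 0.127
```

```bash
python3 - <<'E'
from h import *
a=grab('wrist','w3');s=status.observe();print(s['joints'].round(2),s['position'].round(4),yaw(s),s['force'].round(2),s['width'])
i=cv2.imread('pics/w3.png');cv2.imwrite('pics/w3c.png',cv2.resize(i[0:300,150:450],None,fx=2,fy=2,interpolation=2))
E
```

```text
[-0.81  0.73  1.24  1.89 -0.78  1.12 -0.82] [ 0.5639 -0.0259  0.1406] -88.92579671524214 [ 1.1  -0.38 -0.23] 0.12182150254482517
```

View pics/w3c.png

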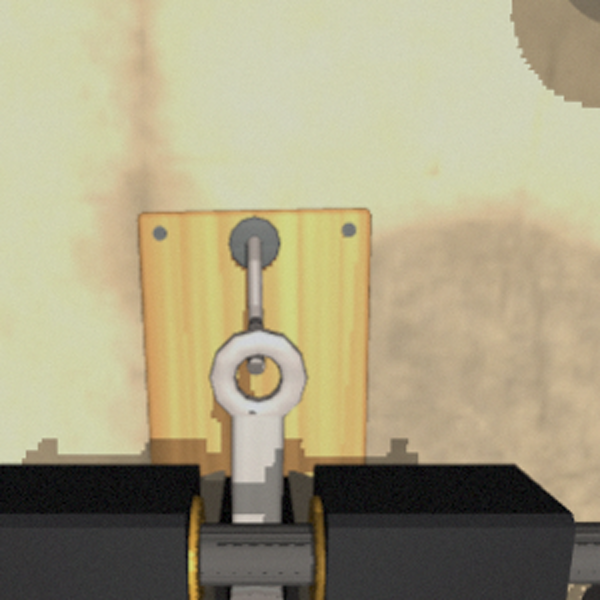

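```bash
python3 - <<'E'
from h import *
w=load('w3');C=cloud(w);
np.set_printoptions(suppress=True,linewidth=150)
print('tip col z (mm)');print((C[176:196,274:286,2]*1000).round(0))
for r in (182,183,184): print(C[r,277:281].round(4).tolist())
E=ray(w,(279.5,188),.155)[0];print('eye',E, 'ring z',np.nanmedian(C[170:176,270:290,2]),(C[186:190,262:268]).reshape(-1,3).mean(0),(C[186:190,294:299]).reshape(-1,3).mean(0))
# column top
print('col',C[120:124,276:280].reshape(-1,3).mean(0), 'plate edge',ray(w,[(219.5,107),(335.5,105)],.008))
print(status.observe()['position'])
E
```

```text
tip col z (mm)
[[155. 155. 155. 154. 156. 155. 156. 155. 155. 155. 156. 155.]
 [155. 155. 155. 154.  90.  89. 153. 155. 156. 155. 156. 154.]
 [ 90.  90.  91.  92.  91.  91.  89.  88.   7. 154. 154. 155.]
 [ 90.  91.  91.  91.  93.  91.  91.  89.   8.   8.   8. 154.]
 [ 90.  91.  91.  92.  91.  92.  91.  90.   7.   9.   8.   9.]
 [ 91.  92.  91.  92.  91.  91.  92.  90.   9.   9.   8.   7.]
 [ 92.  92.  92.  92.  92.  92.  92.  92.   8.   8.   9.   9.]
 [ 91.  91.  92.  92.  90.  92.  91.  92.   8.   9.   8.   9.]
 [ 90.  91.  90.  91.  91.  91.  nan  90.   9.   8.   8.   9.]
 [ 91.  91.  91.  91.  90.  91.  91.   9.   8.   9.   8.   9.]
 [  7.  90.  91.  91.  91.  91.   8.  10.   8.   9.   7.   9.]
 [  8.   8.   9.   8.   7.   8.   9.   8.   7.   8.  10.   8.]
 [ 10.   9.   8.   7.   7.   9.   8.   8.   8.   7.   8.   7.]
 [  7.   8.   9.   8.   8.   9.   8.   6.   9.   8.   9.   8.]
 [  9.   7.   8.   9.   7.   8.   8.   9.   9.   8.   9.   7.]
 [  9.   9.   8.   9.   8.   7.   8.   8.   9.   8.   7.   9.]
 [  8.   9.   8.   9.   9.   8.   7.   8.   9.   9.   8.   9.]
 [  8.   8.   7.   8.  10.   8.   8.   9.   8.   9.   8.   7.]
 [ 10.   8.   8.   8.   9.   8.   8.   9.   8.   9.   8.   8.]
 [  9.   8.   8.   8.   8.   8.   8.   8.   9.   7.   8.   9.]]
[[0.5935, -0.0249, 0.0917], [0.5935, -0.0255, 0.0917], [0.5936, -0.0261, 0.0924], [0.5935, -0.0268, 0.092]]
[[0.5928, -0.0249, 0.0918], [0.5926, -0.0255, 0.0902], [0.5928, -0.0262, 0.0916], [0.5927, -0.0268, 0.0911]]
[[0.5921, -0.0249, 0.091], [0.5921, -0.0255, 0.0913], [0.5921, -0.0262, 0.0911], [nan, nan, nan]]
eye [ 0.60173827 -0.02601837  0.155     ] ring z 0.15566233140651237 [ 0.60186596 -0.01941388  0.1552392 ] [ 0.602223   -0.03325328  0.15555037]
col [ 0.6310253  -0.0242829   0.02635352] plate edge [[ 0.64207084  0.0249439   0.008     ]
 [ 0.64578719 -0.07281987  0.008     ]]
[ 0.56386851 -0.02591295  0.14055256]
```

jog_arm(commands="1 -.014 .002 -.02 0 0 0;1 -.014 .001 -.04 0 0 0;1 0 0 -.06 0 0 0;1 0 0 -.06 0 0 0;1 0 0 0 0 0 0")

```text
clock: 7.75
position: [0.5536, -0.0242, 0.0827]
ee_rot: [2.239, -2.199, -0.005]
force: [0.6, 1.0, -0.9]
width: 0.125
```

```bash
cat > eye.py <<'E'
from h import *
import sys
def measure(ztip=.0915,save='we'):
    w=grab('wrist',save);s=status.observe();C=cloud(w)
    p=s['position'];print('tcp',p.round(4),'yaw',round(yaw(s),2),'F',s['force'].round(1),'w',round(float(s['width']),3),'j3 %.2f'%s['joints'][2])
    hx=np.degrees(0)
    d=np.radians(yaw(s)+90);f=np.array([np.cos(d),np.sin(d)]);l=np.array([-f[1],f[0]])
    D=C[...,:2]-p[:2];a=D@f;b=D@l;z=C[...,2]
    ring=(abs(z-(p[2]+.015))<.006)&(a>.0)&(a<.06)&(abs(b)<.02)
    # outline end and lateral extent of the eye
    A=a[ring];B=b[ring];end=np.percentile(A,99.7)
    e=ring&(a>end-.02);hole=cv2.morphologyEx(ring.astype(np.uint8),cv2.MORPH_CLOSE,np.ones((3,3)))
    cs,h=cv2.findContours(hole,cv2.RETR_CCOMP,cv2.CHAIN_APPROX_NONE)
    zt=np.median(z[e]);print('ring z',zt.round(4),'end',end.round(4),'eye lateral',((np.percentile(b[e],.5)+np.percentile(b[e],99.5))/2).round(4))
    for c,hh in zip(cs,h[0]):
        if hh[3]>=0 and len(c)>12:
            m=cv2.moments(c);uv=(m['m10']/m['m00'],m['m01']/m['m00']);print('hole px',np.round(uv,1),'world',ray(w,uv,zt)[0].round(4),'area',m['m00'])
    print('ring z near/far',np.median(z[ring&(a<.02)]).round(4),np.median(z[ring&(a>.03)]).round(4))
    return w,C
if __name__=='__main__':
    w,C=measure(save=sys.argv[1]); z=C[...,2]
    t=(abs(z-.091)<.003)&(abs(C[...,0]-.5935)<.012)&(abs(C[...,1]+.0252)<.008)
    v,u=np.nonzero(t);
    if len(u): print('tip px rows',v.min(),v.max(),'cols',u.min(),u.max(),C[t].mean(0).round(4),len(u))
    i=cv2.imread(f'pics/{sys.argv[1]}.png');cv2.imwrite(f'pics/{sys.argv[1]}c.png',cv2.resize(i[100:300,180:380],None,fx=3,fy=3,interpolation=2))
E
python3 eye.py w4
```

```text
tcp [ 0.5544 -0.0246  0.084 ] yaw -88.97 F [ 0.1  0.3 -1. ] w 0.122 j3 1.16
ring z 0.0973 end 0.0474 eye lateral -0.0012
hole px [278.3 187.5] world [ 0.5917 -0.0252  0.0973] area 370.0
ring z near/far 0.0974 0.0973
tip px rows 165 198 cols 270 290 [ 0.5928 -0.0251  0.0915] 129
```

View pics/w4c.png

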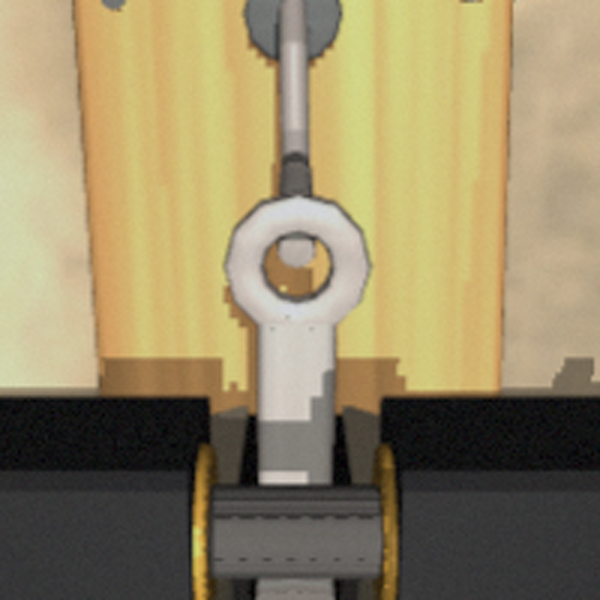

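jog_arm(commands="1 .006 0 0 0 0 0;1 0 0 -.01 0 0 0;1 .0023 0 -.0133 0 0 0;1 .0023 0 -.0133 0 0 0;1 0 0 0 0 0 0")

```text
clock: 8.3
position: [0.5587, -0.0247, 0.0747]
ee_rot: [2.242, -2.201, 0.001]
force: [-0.9, -0.0, 2.8]
width: 0.12
```

```bash
python3 eye.py w5
```

```text
tcp [ 0.5587 -0.0247  0.0748] yaw -88.94 F [-0.6 -0.7  3.1] w 0.123 j3 1.15
ring z 0.0947 end 0.0473 eye lateral -0.0013
hole px [268.7 191.5] world [ 0.596  -0.0216  0.0947] area 48.0
ring z near/far 0.0916 0.0947
tip px rows 169 223 cols 262 295 [ 0.5894 -0.0252  0.0924] 413
```

View pics/w5c.png

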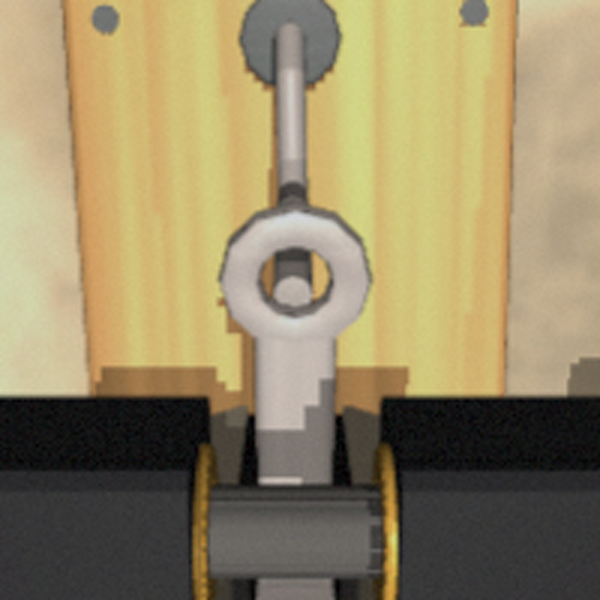

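jog_arm(commands="1 -.003 0 .008 0 0 0;1 -.004 0 .008 0 0 0;1 0 0 0 0 0 0;1 0 0 0 0 0 0;1 0 0 0 0 0 0")

```text
clock: 8.85
position: [0.5565, -0.0243, 0.0795]
ee_rot: [-2.242, 2.2, 0.0]
force: [0.5, 0.3, -0.7]
width: 0.122
```

```bash
python3 eye.py w6
```

```text
tcp [ 0.5565 -0.0243  0.0795] yaw -88.92 F [-0.1 -0.5 -1.3] w 0.125 j3 1.16
ring z 0.0991 end 0.0475 eye lateral -0.0011
hole px [276.7 193. ] world [ 0.593  -0.0246  0.0991] area 214.5
hole px [279.8 173.5] world [ 0.6015 -0.0257  0.0991] area 34.5
hole px [270.6 172. ] world [ 0.602  -0.0218  0.0991] area 24.0
ring z near/far 0.0962 0.0991
tip px rows 181 195 cols 272 284 [ 0.5935 -0.0251  0.0911] 156
```

View pics/w6c.png

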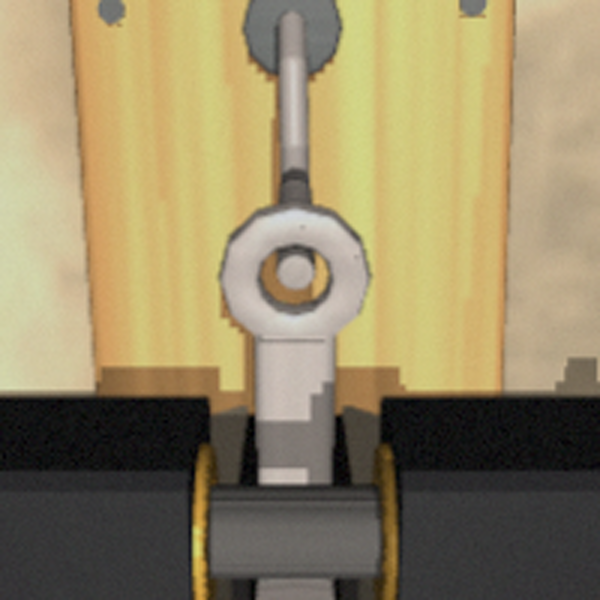

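jog_arm(commands="1 0 0 -.0133 0 0 0;1 .001 0 -.0133 0 0 0;1 .0023 0 -.0133 0 0 0;1 0 0 0 0 0 0;1 0 0 0 0 0 0")

```text
clock: 9.4
position: [0.5574, -0.0246, 0.0674]
ee_rot: [2.242, -2.2, -0.0]
force: [0.1, -0.0, -0.8]
width: 0.126
```

```bash
python3 eye.py w7
```

```text
tcp [ 0.5575 -0.0246  0.0676] yaw -88.94 F [-1.3 -0.1 -1.1] w 0.124 j3 1.14
ring z 0.0872 end 0.0475 eye lateral -0.0012
hole px [275.4 195. ] world [ 0.5931 -0.0243  0.0872] area 247.0
hole px [285.9 189.9] world [ 0.5955 -0.0287  0.0872] area 58.0
ring z near/far 0.0841 0.0873
tip px rows 168 210 cols 259 296 [ 0.5983 -0.025   0.0894] 603
```

jog_arm(commands="1 .0027 0 -.0133 0 0 0;1 .0027 0 -.0133 0 0 0;1 .0027 0 -.0133 0 0 0;1 .0027 0 -.0133 0 0 0;1 0 0 0 0 0 0")

```text
clock: 9.95
position: [0.5605, -0.0244, 0.051]
ee_rot: [2.242, -2.2, -0.001]
force: [0.4, -0.1, -0.9]
width: 0.123
```

```bash
python3 eye.py w8
```

```text
tcp [ 0.5606 -0.0245  0.0513] yaw -88.93 F [-0.8  0.9 -0.4] w 0.127 j3 1.11
ring z 0.0709 end 0.0475 eye lateral -0.0011
hole px [277.4 202.8] world [ 0.5929 -0.025   0.0709] area 640.5
ring z near/far 0.0677 0.071
tip px rows 204 222 cols 270 285 [ 0.5936 -0.0251  0.0909] 241
```

jog_arm(commands="1 .0025 0 -.0133 0 0 0;1 .0025 0 -.0133 0 0 0;1 0 0 -.008 0 0 0;1 0 0 -.008 0 0 0;1 0 0 0 0 0 0")

```text
clock: 10.5
position: [0.5626, -0.0245, 0.0388]
ee_rot: [-2.242, 2.2, -0.001]
force: [2.0, -0.4, 3.2]
width: 0.121
```

```bash
python3 eye.py w9
```

```text
tcp [ 0.5625 -0.0245  0.039 ] yaw -88.93 F [2.  0.5 3.3] w 0.124 j3 1.09
ring z 0.056 end 0.0479 eye lateral -0.0013
hole px [277.1 209.7] world [ 0.5911 -0.0251  0.056 ] area 983.0
ring z near/far 0.0546 0.056
tip px rows 217 238 cols 269 285 [ 0.5936 -0.0251  0.0909] 283
```

jog_arm(commands="1 0 0 -.006 0 0 0;1 0 0 -.006 0 0 0;1 0 0 -.006 0 0 0;1 0 0 0 0 0 0;1 0 0 0 0 0 0")

```text
clock: 11.05
position: [0.5621, -0.0244, 0.0334]
ee_rot: [2.242, -2.2, -0.0]
force: [1.3, -0.3, 2.2]
width: 0.123
```

```bash
python3 eye.py w10
```

```text
tcp [ 0.5621 -0.0245  0.0334] yaw -88.93 F [1.5 0.1 3.1] w 0.123 j3 1.08
ring z 0.0485 end 0.048 eye lateral -0.0013
hole px [277.1 212.1] world [ 0.589  -0.0251  0.0485] area 1100.5
ring z near/far 0.0485 0.0485
tip px rows 221 243 cols 268 286 [ 0.5937 -0.0251  0.0908] 332
```

jog_arm(commands=".6 0 0 0 0 0 0;.2 0 0 0 0 0 0;.2 0 0 0 0 0 0;.2 0 0 0 0 0 0;.2 0 0 .02 0 0 0")

```text
clock: 11.6
position: [0.5616, -0.0243, 0.0391]
ee_rot: [2.241, -2.2, -0.002]
force: [-1.1, 1.2, -0.8]
width: 0.398
```

jog_arm(commands=".2 0 0 .06 0 0 0;.2 0 0 .13 0 0 0;.2 0 0 .13 0 0 0;.2 -.02 -.1 .04 0 0 -.003;.2 -.03 -.13 0 0 0 -.003")

```text
clock: 12.1
position: [0.549, -0.0929, 0.1498]
ee_rot: [-2.203, 2.236, -0.004]
force: [0.2, -1.0, -1.3]
width: 0.399
```

jog_arm(commands=".0 -.03 -.13 0 0 0 -.004;-.3 -.03 -.13 0 0 0 -.004;-.5 -.03 -.13 0 0 0 0;-.5 -.01 -.035 0 0 0 0;-.5 0 0 0 0 0 0")

```text
clock: 12.6
position: [0.5163, -0.2231, 0.1481]
ee_rot: [2.138, -2.302, 0.001]
force: [-0.1, -0.2, -0.3]
width: 0.744
```

```bash
cat > find.py <<'E'
from h import *
import sys
def find(name,ztop,ex,ey):
    w=grab('wrist',name);s=status.observe();C=cloud(w);z=C[...,2]
    print('tcp',s['position'].round(4),'yaw',round(yaw(s),2),'F',s['force'].round(1),'w',round(float(s['width']),3),'j',s['joints'].round(2))
    m=(abs(z-ztop+.001)<.005)&(np.hypot(C[...,0]-ex,C[...,1]-ey)<.045)
    n,lab,st,_=cv2.connectedComponentsWithStats(m.astype(np.uint8),connectivity=8);k=1+np.argmax(st[1:,4]);m=lab==k
    P=C[m][:,:2]
    # eye: fill mask contour end; direction from handle part
    far=P[:,0]<ex-.013;H=P[far];c=H.mean(0);v=np.linalg.svd(H-c)[2][0];v=v*np.sign(v[0])
    l=np.array([-v[1],v[0]]);a=(P-c)@v;b=(P-c)@l;end=np.percentile(a,99.7)
    e=a>end-.02;lat=(np.percentile(b[e],1)+np.percentile(b[e],99))/2
    eye=c+v*(end-.011)+l*lat
    d=np.arctan2(eye[1]-c[1],eye[0]-c[0]);print('n',m.sum(),'eye',eye.round(4),'handle mid',c.round(4),'dir',np.degrees(d).round(2),np.degrees(np.arctan2(v[1],v[0])).round(2),'z',np.median(C[m][:,2]).round(4))
    f=np.array([np.cos(d),np.sin(d)]);g=eye-.038*f;print('grasp',g.round(4),'shift units',((g-s['position'][:2])/.3).round(4),'turn units',(np.radians(np.degrees(d)-90-yaw(s))/2/np.pi).round(4))
    return w,C
if __name__=='__main__': find(sys.argv[1],*map(float,sys.argv[2:5]))
E
python3 find.py m1 .043 .5545 -.2243
python3 - <<'E'
from h import *
t=grab('top','top2');C=cloud(t);z=C[...,2]
m=(abs(z-.048)<.006)&(abs(C[...,0]-.53)<.1)&(abs(C[...,1]+.025)<.06);P=C[m];print(len(P),P.min(0),P.max(0),np.median(P,0))
E
```

```text
tcp [ 0.5171 -0.2211  0.1477] yaw -94.06 F [1.1 0.8 0. ] w 0.743 j [-0.45  0.69  1.21  1.88 -0.73  1.1  -0.59]
n 1270 eye [ 0.553  -0.2228] handle mid [ 0.5261 -0.221 ] dir -3.7 -4.12 z 0.0432
grasp [ 0.5151 -0.2203] shift units [-0.0066  0.0027] turn units 0.001Traceback (most recent call last):
  File "<stdin>", line 3, in <module>
    return umr_minimum(a, axis, None, out, keepdims, initial, where)
ValueError: zero-size array to reduction operation minimum which has no identity
```

jog_arm(commands="-.5 -.0066 .0027 -.1 0 0 .001;-.5 0 0 -.14 0 0 0;-.2 0 0 -.12 0 0 0;0 0 0 -.049 0 0 0;.3 0 0 0 0 0 0", force=45)

```text
clock: 13.2
position: [0.5148, -0.2183, 0.0233]
ee_rot: [2.152, -2.287, -0.005]
force: [-0.6, -0.0, 0.1]
width: 0.539
```

jog_arm(commands="1 0 0 0 0 0 0;1 0 0 0 0 0 0;1 0 0 0 0 0 0;1 0 0 0 0 0 0;1 0 0 0 0 0 0")

```text
clock: 13.7
position: [0.5158, -0.2203, 0.0254]
ee_rot: [-2.15, 2.29, -0.002]
force: [1.4, -0.5, 2.3]
width: 0.167
```

jog_arm(commands="1 0 0 0 0 0 0;1 0 0 0 0 0 0;1 0 0 0 0 0 0;1 0 0 0 0 0 0;1 0 0 0 0 0 0")

```text
clock: 14.2
position: [0.5161, -0.2204, 0.0251]
ee_rot: [-2.15, 2.29, -0.002]
force: [2.8, 0.3, 5.4]
width: 0.157
```

```bash
python3 - <<'E'
from h import *
s=status.observe();print(s['position'],yaw(s),s['width']*92)
t=grab('top','top2');C=cloud(t);z=C[...,2]
cv2.imwrite('pics/top2c.png',cv2.resize(cv2.imread('pics/top2.png')[150:300,190:330],None,fx=4,fy=4,interpolation=2))
b=(abs(C[...,0]-.53)<.12)&(abs(C[...,1]+.025)<.06);print(b.sum(),np.nanpercentile(z[b],[1,25,50,75,99]))
E
```

```text
[ 0.51605018 -0.22038335  0.02510466] -93.59935448033161 14.465426304477791
4206 [-0.00375167  0.57110669  0.59806183  0.62468843  0.65276423]
```

View pics/top2c.png

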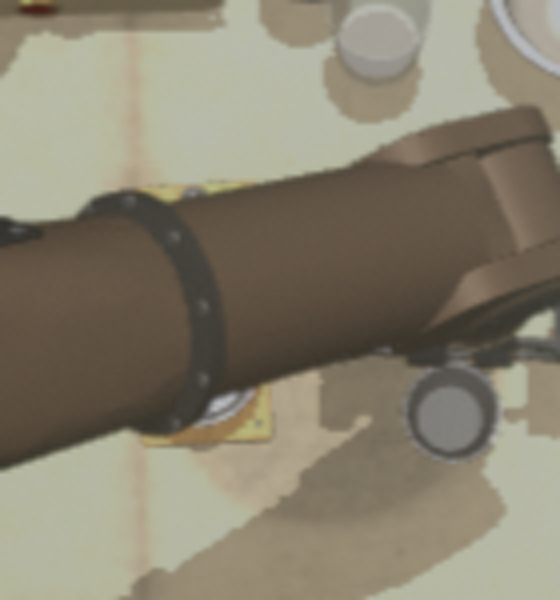

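jog_arm(commands="1 0 0 .04 0 0 0;1 0 0 .1 0 0 0;1 0 0 .12 0 0 0;1 .01 .05 .06 0 0 .002;1 .03 .12 0 0 0 .003")

```text
clock: 14.75
position: [0.5267, -0.1728, 0.1242]
ee_rot: [-2.179, 2.262, -0.007]
force: [1.1, -0.5, -0.5]
width: 0.16
```

jog_arm(commands="1 .03 .14 0 0 0 .003;1 .03 .14 0 0 0 .003;1 .03 .13 0 0 0 .002;1 .005 .073 0 0 0 0;1 0 0 -.06 0 0 0")

```text
clock: 15.25
position: [0.5566, -0.0205, 0.1034]
ee_rot: [-2.247, 2.193, 0.0]
force: [1.0, -0.5, -0.6]
width: 0.161
```

jog_arm(commands="1 0 0 -.06 0 0 0;1 0 0 0 0 0 0;1 0 0 0 0 0 0;1 0 0 0 0 0 0;1 0 0 0 0 0 0")

```text
clock: 15.75
position: [0.556, -0.0251, 0.0853]
ee_rot: [-2.24, 2.202, -0.001]
force: [-0.7, 0.5, -0.8]
width: 0.166
```

```bash
cat > eye2.py <<'E'
# eye of the held cup and the pin tip from the wrist depth map
from h import *
import sys
w=grab('wrist',sys.argv[1]);s=status.observe();C=cloud(w);z=C[...,2];p=s['position']
off=float(sys.argv[2])  # handle top above TCP
print('tcp',p.round(4),'yaw',round(yaw(s),2),'F',s['force'].round(1),'w',round(float(s['width']),3),'j3 %.2f'%s['joints'][2])
d=np.radians(yaw(s)+90);f=np.array([np.cos(d),np.sin(d)]);l=np.array([-f[1],f[0]])
D=C[...,:2]-p[:2];a=D@f;b=D@l
ring=(abs(z-(p[2]+off))<.006)&(a>0)&(a<.06)&(abs(b)<.016)
zt=np.median(z[ring&(a>.03)]);end=np.percentile(a[ring],99.5);e=ring&(a>end-.02)
lat=(np.percentile(b[e],1)+np.percentile(b[e],99))/2
print('ring z near/far',np.median(z[ring&(a<.02)]).round(4),zt.round(4),'end',end.round(4),'eye',(p[:2]+f*(end-.011)+l*lat).round(4))
t=(abs(z-.0913)<.0025)&(abs(C[...,0]-.5935)<.007)&(abs(C[...,1]+.0252)<.006)
if t.sum()>5: print('tip',t.sum(),C[t].min(0).round(4),C[t].max(0).round(4))
q=(abs(z-.048)<.003)&(C[...,0]>.55)&(C[...,0]<.62)&(abs(C[...,1]+.025)<.02)
if q.sum()>5: print('large handle',q.sum(),np.median(C[q],0).round(4),C[q].max(0).round(4))
E
python3 eye2.py e1 .018
```

```text
tcp [ 0.556  -0.0249  0.0853] yaw -88.99 F [-0.2 -0.6  0.5] w 0.166 j3 1.14
ring z near/far 0.1032 0.1031 end 0.0479 eye [ 0.5929 -0.026 ]
tip 137 [ 0.59   -0.0279  0.0889] [ 0.5962 -0.0223  0.0934]
large handle 741 [ 0.6016 -0.0256  0.0481] [ 0.6104 -0.014   0.0504]
```

jog_arm(commands="1 .001 .002 -.0133 0 0 0;1 0 0 -.0133 0 0 0;1 .0015 0 -.0133 0 0 0;1 0 0 0 0 0 0;1 0 0 0 0 0 0")

```text
clock: 16.3
position: [0.5564, -0.0237, 0.0726]
ee_rot: [2.242, -2.2, -0.0]
force: [-0.1, -1.0, -1.2]
width: 0.16
```

```bash
python3 eye2.py e2 .018
```

```text
tcp [ 0.5565 -0.0237  0.0728] yaw -88.93 F [-0.1 -0.6 -0.6] w 0.165 j3 1.12
ring z near/far 0.0904 0.0904 end 0.0477 eye [ 0.5933 -0.0245]
tip 652 [ 0.5865 -0.0312  0.0888] [ 0.6005 -0.0193  0.0935]
large handle 674 [ 0.6033 -0.0243  0.0482] [ 0.6104 -0.0143  0.0504]
```

jog_arm(commands="1 .0028 -.001 -.0133 0 0 0;1 .0028 0 -.0133 0 0 0;1 .0028 0 -.0133 0 0 0;1 .0028 0 -.0133 0 0 0;1 0 0 0 0 0 0")

```text
clock: 16.85
position: [0.5596, -0.0239, 0.0562]
ee_rot: [2.242, -2.2, -0.001]
force: [-0.3, 0.3, -1.2]
width: 0.161
```

```bash
python3 eye2.py e3 .018
```

```text
tcp [ 0.5597 -0.024   0.0565] yaw -88.93 F [ 0.5  0.4 -1. ] w 0.162 j3 1.10
ring z near/far 0.074 0.0739 end 0.0478 eye [ 0.5966 -0.0247]
tip 198 [ 0.5901 -0.0279  0.0888] [ 0.5965 -0.0224  0.0933]
large handle 498 [ 0.6057 -0.0249  0.0481] [ 0.6104 -0.0144  0.0497]
```

jog_arm(commands="1 .003 0 -.0133 0 0 0;1 .003 0 -.0133 0 0 0;1 .002 0 -.0133 0 0 0;1 0 0 -.0133 0 0 0;1 0 0 0 0 0 0")

```text
clock: 17.4
position: [0.5619, -0.0239, 0.0402]
ee_rot: [2.242, -2.2, -0.001]
force: [-1.1, 0.5, -1.3]
width: 0.162
```

```bash
python3 eye2.py e4 .018
```

```text
tcp [ 0.562  -0.024   0.0406] yaw -88.94 F [ 0.2  0.  -0.7] w 0.163 j3 1.07
ring z near/far 0.058 0.058 end 0.0478 eye [ 0.5988 -0.0247]
tip 272 [ 0.5901 -0.0279  0.0888] [ 0.5965 -0.0224  0.0931]
large handle 307 [ 0.5955 -0.025   0.0475] [ 0.6105 -0.0083  0.051 ]
```

Top at 58 mm; the seat is at 55. 3 mm more, gently.

jog_arm(commands="1 0 0 -.005 0 0 0;1 0 0 -.004 0 0 0;1 0 0 -.002 0 0 0;1 0 0 0 0 0 0;1 0 0 0 0 0 0")

```text
clock: 17.95
position: [0.5624, -0.0239, 0.0377]
ee_rot: [-2.242, 2.2, -0.0]
force: [-0.3, -0.2, 0.1]
width: 0.163
```

```bash
python3 eye2.py e5 .018
```

```text
tcp [ 0.5624 -0.024   0.0377] yaw -88.93 F [ 0.3  0.1 -0.1] w 0.166 j3 1.07
ring z near/far 0.0553 0.0552 end 0.0479 eye [ 0.5993 -0.0248]
tip 278 [ 0.59   -0.028   0.0888] [ 0.5966 -0.0222  0.0935]
large handle 229 [ 0.5738 -0.0255  0.0474] [ 0.6107 -0.0085  0.051 ]
```

jog_arm(commands=".6 0 0 0 0 0 0;.2 0 0 0 0 0 0;.2 0 0 0 0 0 0;.2 0 0 0 0 0 0;.2 0 0 .02 0 0 0")

```text
clock: 18.5
position: [0.5618, -0.0238, 0.0432]
ee_rot: [2.241, -2.2, -0.001]
force: [0.5, -0.4, -0.7]
width: 0.398
```

jog_arm(commands=".2 0 0 .06 0 0 0;.2 0 0 .13 0 0 0;.2 0 0 .13 0 0 0;.2 -.02 .05 .03 0 0 0;.2 -.047 .13 0 0 0 0")

```text
clock: 19.0
position: [0.544, 0.0267, 0.1517]
ee_rot: [-2.234, 2.205, -0.008]
force: [0.6, 1.0, -0.3]
width: 0.403
```

jog_arm(commands=".0 -.047 .13 0 0 0 0;-.3 -.047 .13 0 0 0 0;-.5 -.047 .13 0 0 0 0;-.5 -.047 .13 0 0 0 0;-.5 -.047 .13 0 0 0 0")

```text
clock: 19.5
position: [0.4709, 0.2265, 0.1491]
ee_rot: [-2.242, 2.2, 0.0]
force: [1.2, 0.5, -0.4]
width: 0.741
```

jog_arm(commands="-.5 -.026 .08 0 0 0 0;-.5 0 0 0 0 0 0;-.5 0 0 0 0 0 0;-.5 0 0 0 0 0 0;-.5 0 0 0 0 0 0")

```text
clock: 20.0
position: [0.4644, 0.2477, 0.1489]
ee_rot: [-2.239, 2.203, -0.0]
force: [-0.0, -0.5, 0.5]
width: 0.751
```

```bash
python3 find.py s1 .046 .5015 .2495
python3 - <<'E'
from h import *
t=grab('top','top3');C=cloud(t);z=C[...,2]
for n,zt in(('L',.048),('M',.055)):
    m=(abs(z-zt)<.003)&(abs(C[...,0]-.53)<.1)&(abs(C[...,1]+.025)<.06);P=C[m];print(n,len(P),P.min(0) if len(P) else '',P.max(0) if len(P) else '')
cv2.imwrite('pics/top3c.png',cv2.resize(cv2.imread('pics/top3.png')[150:300,180:320],None,fx=4,fy=4,interpolation=2))
E
```

```text
tcp [0.4643 0.2479 0.1488] yaw -89.06 F [ 0.1  0.1 -0.7] w 0.748 j [-1.41  0.67  1.28  1.97 -0.73  1.08 -1.36]
n 1507 eye [0.5001 0.2485] handle mid [0.4729 0.2494] dir -1.98 -3.52 z 0.0461
grasp [0.4621 0.2498] shift units [-0.0075  0.0065] turn units -0.0081
L 157 [ 0.44929799 -0.07311725  0.04501546] [0.60718681 0.0259768  0.0509866 ]
M 190 [ 0.44890824 -0.07299608  0.05201159] [0.60932636 0.02501337 0.05794535]
```

View pics/top3c.png

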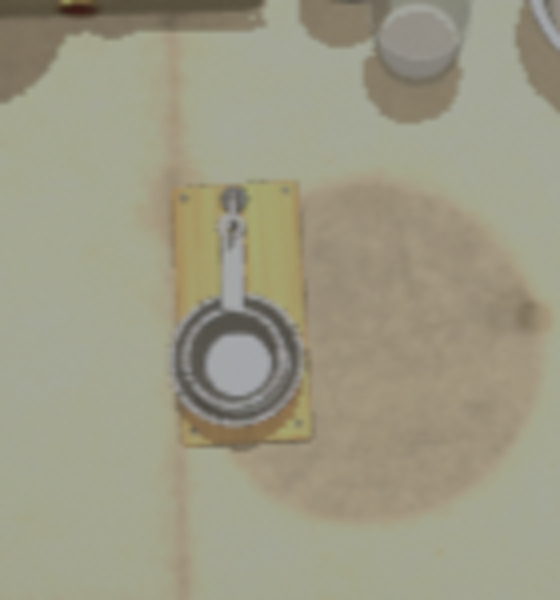

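jog_arm(commands="-.5 -.0075 .0065 -.1 0 0 -.007;-.5 0 0 -.14 0 0 0;-.2 0 0 -.12 0 0 0;0 0 0 -.043 0 0 0;.3 0 0 0 0 0 0", force=45)

```text
clock: 20.6
position: [0.4611, 0.2501, 0.0268]
ee_rot: [2.19, -2.249, -0.0]
force: [0.2, 0.1, 0.6]
width: 0.538
```

jog_arm(commands="1 0 0 0 0 0 0;1 0 0 0 0 0 0;1 0 0 0 0 0 0;1 0 0 0 0 0 0;1 0 0 0 0 0 0")

```text
clock: 21.1
position: [0.4622, 0.2514, 0.0283]
ee_rot: [-2.192, 2.248, -0.001]
force: [1.8, 0.2, 2.2]
width: 0.21
```

jog_arm(commands="1 0 0 0 0 0 0;1 0 0 0 0 0 0;1 0 0 0 0 0 0;1 0 0 0 0 0 0;1 0 0 0 0 0 0")

```text
clock: 21.6
position: [0.462, 0.2511, 0.0278]
ee_rot: [-2.193, 2.249, -0.001]
force: [2.7, 0.5, 3.3]
width: 0.207
```

jog_arm(commands="1 0 0 .04 0 0 0;1 0 0 .1 0 0 0;1 0 0 .13 0 0 0;1 0 0 .13 0 0 0;1 0 0 0 0 0 0")

```text
clock: 22.1
position: [0.4633, 0.2509, 0.1519]
ee_rot: [-2.189, 2.247, -0.002]
force: [0.3, 0.3, -0.2]
width: 0.202
```

```bash
python3 eye2.py s2 .018
```

```text
tcp [0.462  0.2512 0.1496] yaw -91.43 F [-0.2 -0.5 -0.8] w 0.204 j3 1.27
ring z near/far 0.1695 0.1696 end 0.0501 eye [0.501  0.2483]
```

jog_arm(commands="1 .02 -.06 0 0 0 .001;1 .044 -.131 0 0 0 .001;1 .044 -.131 0 0 0 .001;1 .044 -.131 0 0 0 .001;1 .044 -.131 0 0 0 .001")

```text
clock: 22.65
position: [0.5192, 0.0746, 0.1465]
ee_rot: [2.228, -2.212, -0.003]
force: [1.6, 0.3, -0.1]
width: 0.206
```

jog_arm(commands="1 .044 -.131 0 0 0 .001;1 .044 -.131 0 0 0 .001;1 .023 -.073 0 0 0 0;1 0 0 -.05 0 0 0;1 0 0 -.09 0 0 0")

```text
clock: 23.15
position: [0.5536, -0.0252, 0.105]
ee_rot: [-2.24, 2.202, 0.0]
force: [0.2, 0.0, -1.1]
width: 0.209
```

jog_arm(commands="1 0 0 -.06 0 0 0;1 0 0 0 0 0 0;1 0 0 0 0 0 0;1 0 0 0 0 0 0;1 0 0 0 0 0 0")

```text
clock: 23.65
position: [0.5541, -0.0245, 0.0884]
ee_rot: [-2.242, 2.2, -0.001]
force: [-0.3, 0.1, -0.4]
width: 0.209
```

```bash
python3 eye2.py s3 .018
```

```text
tcp [ 0.5541 -0.0245  0.0883] yaw -88.91 F [-0.9  0.3 -0.6] w 0.203 j3 1.05
ring z near/far 0.106 0.1059 end 0.0487 eye [ 0.5918 -0.0253]
tip 110 [ 0.5905 -0.0277  0.09  ] [ 0.5955 -0.0224  0.0936]
large handle 16 [ 0.6015 -0.0224  0.047 ] [ 0.6033 -0.0198  0.0509]
```

jog_arm(commands="1 .004 0.001 -.01 0 0 0;1 0 0 -.0133 0 0 0;1 0 0 -.0133 0 0 0;1 .0015 0 -.0133 0 0 0;1 0 0 0 0 0 0")

```text
clock: 24.2
position: [0.555, -0.0244, 0.072]
ee_rot: [2.241, -2.2, -0.001]
force: [-0.1, -0.5, -1.1]
width: 0.206
```

```bash
python3 eye2.py s4 .018
```

```text
tcp [ 0.5551 -0.0245  0.0723] yaw -88.94 F [ 0.1 -0.2 -0.3] w 0.207 j3 1.03
ring z near/far 0.0896 0.0895 end 0.0486 eye [ 0.5927 -0.0252]
tip 552 [ 0.5865 -0.0312  0.0888] [ 0.6005 -0.0195  0.0929]
large handle 14 [ 0.6029 -0.0242  0.048 ] [ 0.6096 -0.02    0.0505]
```

jog_arm(commands="1 .005 0 -.0133 0 0 0;1 .003 0 -.0133 0 0 0;1 .003 0 -.0133 0 0 0;1 .003 0 -.0133 0 0 0;1 0 0 0 0 0 0")

```text
clock: 24.75
position: [0.5594, -0.0243, 0.0561]
ee_rot: [2.242, -2.2, -0.001]
force: [-0.7, 0.2, -1.2]
width: 0.207
```

```bash
python3 eye2.py s5 .018
```

```text
tcp [ 0.5594 -0.0244  0.0564] yaw -88.93 F [ 0.1 -0.1 -0.2] w 0.21 j3 1.00
ring z near/far 0.0738 0.0736 end 0.0487 eye [ 0.5972 -0.0251]
tip 205 [ 0.5898 -0.028   0.0888] [ 0.5967 -0.0221  0.0934]
large handle 23 [ 0.6076 -0.0288  0.0465] [ 0.6104 -0.0205  0.0505]
```

Top is at 73.6 mm; the seat is at 62, so 11.5 mm more.

jog_arm(commands="1 .003 0 -.0133 0 0 0;1 .003 0 -.0133 0 0 0;1 0 0 -.007 0 0 0;1 0 0 -.003 0 0 0;1 0 0 0 0 0 0")

```text
clock: 25.3
position: [0.5613, -0.0244, 0.0456]
ee_rot: [2.242, -2.201, -0.0]
force: [-0.1, 0.5, -1.3]
width: 0.207
```

```bash
python3 eye2.py s6 .018
```

```text
tcp [ 0.5613 -0.0245  0.0457] yaw -88.93 F [-0.6  0.6 -1.5] w 0.209 j3 0.98
ring z near/far 0.0633 0.0631 end 0.0487 eye [ 0.599  -0.0252]
tip 244 [ 0.5898 -0.0279  0.0888] [ 0.5966 -0.0221  0.093 ]
large handle 115 [ 0.5727 -0.0271  0.0479] [ 0.6105 -0.0082  0.0508]
```

jog_arm(commands="1 0 0 -.003 0 0 0;1 0 0 -.002 0 0 0;1 0 0 0 0 0 0;1 0 0 0 0 0 0;.6 0 0 0 0 0 0")

```text
clock: 25.85
position: [0.5617, -0.0244, 0.0444]
ee_rot: [-2.242, 2.2, -0.001]
force: [1.1, -0.4, 1.1]
width: 0.206
```

jog_arm(commands=".2 0 0 0 0 0 0;.2 0 0 0 0 0 0;.2 0 0 0 0 0 0;.2 0 0 .02 0 0 0;.2 0 0 .06 0 0 0")

```text
clock: 26.35
position: [0.5603, -0.0243, 0.068]
ee_rot: [2.24, -2.199, -0.003]
force: [-0.6, 0.2, 0.5]
width: 0.402
```

jog_arm(commands=".2 0 0 .12 0 0 0;.2 0 0 .13 0 0 0;.2 0 0 .1 0 0 0;.2 0 .13 0 0 0 0;.2 0 .13 0 0 0 0")

```text
clock: 26.85
position: [0.5622, 0.0531, 0.1761]
ee_rot: [-2.236, 2.202, -0.003]
force: [-0.4, 0.2, -1.0]
width: 0.402
```

jog_arm(commands=".2 -.04 .13 0 0 0 0;.2 -.04 .13 0 0 0 0;.2 -.04 .13 0 0 0 0;.2 -.04 .13 0 0 0 0;.2 0 0 0 0 0 0")

```text
clock: 27.35
position: [0.5115, 0.216, 0.1736]
ee_rot: [-2.252, 2.191, 0.004]
force: [0.2, 0.0, -0.1]
width: 0.401
```

```bash
python3 - <<'E'
from h import *
s=status.observe();print(s['position'],s['joints'].round(2),s['force'].round(1))
t=grab('top','top4');C=cloud(t);z=C[...,2]
m=(abs(C[...,0]-.53)<.1)&(abs(C[...,1]+.025)<.055)
for zt in (.048,.055,.062):
    q=m&(abs(z-zt)<.0025);P=C[q];print(zt,len(P),P.min(0).round(3),P.max(0).round(3))
h=m&(abs(C[...,1]+.0255)<.008)&(C[...,0]>.53)&(C[...,0]<.59)&(z>.04)
P=C[h];A=np.c_[P[:,:2]-[.56,-.025],np.ones(len(P))];print('handle plane',np.linalg.lstsq(A,P[:,2],rcond=None)[0].round(4),np.median(P[:,2]),len(P))
a=cv2.imread('pics/top4.png')[170:270,190:310];sd=grab('side','side4');b=cv2.imread('pics/side4.png')[150:250,200:320]
cv2.imwrite('pics/final.png',np.hstack([cv2.resize(x,None,fx=3.3,fy=3.3,interpolation=2) for x in(a,b)]))
# glass/timer moved?
o=load('top0');
for n,(u,v) in dict(glass=(284,155),timer=(162,177)).items():
    d=cv2.absdiff(o['pixels'][v-18:v+18,u-18:u+18],t['pixels'][v-18:v+18,u-18:u+18]);print(n,'diff',d.mean().round(1))
E
```

```text
[0.51145906 0.2160165  0.17357727] [-1.27  0.64  1.22  1.87 -0.67  1.12 -1.34] [ 0.2  0.  -0.1]
0.048 146 [ 0.449 -0.073  0.046] [0.599 0.026 0.05 ]
0.055 90 [ 0.457 -0.062  0.053] [0.606 0.025 0.057]
0.062 190 [ 0.474 -0.059  0.06 ] [0.608 0.009 0.064]
handle plane [-0.0089 -0.0234  0.0616] 0.061495584940259876 116
glass diff 6.1
timer diff 5.3
```

View pics/final.png

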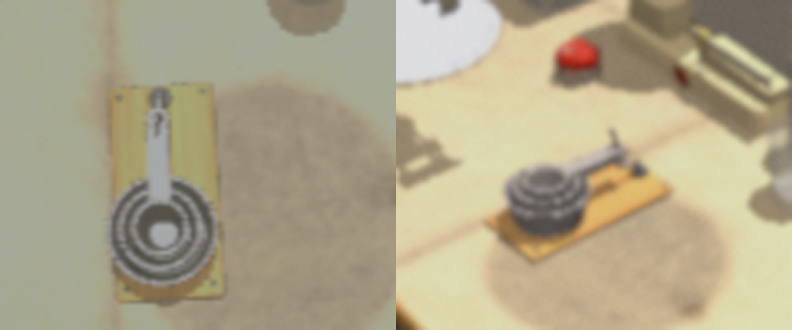

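The pictures show all three cups nested on the stand with the pin through the eyes. The rim tops read 48, 55 and 62 mm, the small cup's handle is level, and the arm is clear.

```bash
python3 -c "
from h import *
print(arm.sign_off())"
```

```text
the job is handed in; nothing more can be done
None
```

All three cups are on the stand, large, then medium, then small, with their eyes threaded on the pin, and the job was handed in at about 27.5 s. `sign_off` gives no verdict, so this rests on my own last checks.

- **Hook:** the wrist camera showed the tip leaning about 0.18 rad to -x. I gripped each cup by its handle, centred the eye over the tip, and followed the lean on the way down.
- **Final heights:** rim tops read 48, 55 and 62 mm, matching undersides at 8, 12 and 16 mm. The small cup's handle plane was level along its length (slope about 0.01). Across its width the fit read 0.02 rad, from a strip only 16 mm wide.
- **Eye positions:** just before release the medium and small eyes measured within about 1 mm of the pin. I did not re-measure any eye after letting go, and the large eye's position at seating was inferred from the gripper pose. The final picture shows all of them on the pin.
- **Glass and timer:** image differences at their spots stayed small (5–6 grey levels, with the lighting and arm shadow changing). I saw no shift, but did not measure their positions directly.
- **What went wrong:** on the first try the large cup's eye caught the tip at about 3 N and the cup tilted about 0.11 rad in the grip. I backed off, re-aligned and threaded it, and it levelled itself on the plate. The highest wrist force I saw near the stand was about 3–4 N.

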